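# Seal two test cylinders and start the timer

## Robot

A 6-joint arm with a two-finger parallel gripper is mounted at the origin on the work surface. World frame = base frame: x ahead of the robot, y to its left, z up, the work surface at z = 0. Lengths are in m, angles in rad, forces in N, time in s.
With the tool pointing down it reaches from about 0.325 to 0.75 m from the base axis. Payload 7.6 kg.
Tool frame: the origin (TCP) lies midway between the tips of the shut fingers; the grasp point (between the pads) lies 19 mm behind it (arm.hold_point_z is the distance from the TCP to the grasp point, in m); z points along the fingers, y is the line along which they close (so a half turn about z gives the same grasp; the last joint's range is limited). The gripper opens to 85 mm and grips with 20 to 120 N. Pads are 22 mm wide; open, the fingers measure 114 mm over their backs; the gripper's body (76 mm by 85 mm) begins 54 mm behind the grasp point. The pads swing forward as they close: fully open they stand 13 mm farther back than shut.
Start: joints at [1.206, 0.052, 1.401, -0, 1.689, -0.07], TCP at [0.153, 0.502, 0.231] pointing down, gripper open.
Joint ranges: [-2.9, 2.9], [-0.91, 2.17], [0.12, 2.37], [-1.06, 4.2], [0.26, 2.73], [-2.93, 2.93]. Speed limits (rad/s): [2.57, 2.57, 3.01, 3.14, 3.14, 3.14].

## Interface

Orientations are given as a unit quaternion [x, y, z, w].
In Python, from plant import telemetry, eyes, arm gives the robot as it stands.
- The arm moves only by the tool servo_tool, never from a script. Its argument "plan" is a list of rows, each a list of 3 entries, a list of its own where there are three numbers: the shift along the tool's x, y, z in m, then the turn, a rotation vector about the tool's x, y, z in degrees, then the finger opening in m, from 0 to 0.0854. In form: [[[x, y, z], [rx, ry, rz], jaw], ...]. A call has 1 to 5 rows; each row is the pose to reach, as a shift and turn from the pose commanded when the call began, along the tool's axes at that moment; what a row does not reach only later rows make up. A row lasts 1/10 s, in which the tool goes at most 50 mm and 8.59 degrees, less where a joint would pass 70% of its speed; a pose out of reach is approached as far as the arm can. A call with a gripper value outside its range is refused whole. The fingers move at their own pace and stop on an object; "newtons" is the grip in N (left out, the last holds). Time passes only in rows, so rows that repeat a pose let the fingers close. It gives the time, the measured TCP pose, the force, the opening and the grip force at its end, in the units of the state.
- telemetry.sense(): the state, without advancing time (a new reading comes with each control period).
- eyes.capture(name): name is "side" or "top"; returns a dict with "image" (400x640x3 uint8, red, green, blue), "z_map" (400x640 float32, m along the optical axis (not along the pixel's ray), 0 where there is no reading), "camera_matrix" (3x3 intrinsics, pixels), "R" (3x3) and "t" (3): a world point X has camera coordinates R X + t. Camera axes: x right, y down, z forward; pixel columns grow to the right and rows downward; lengths in m; the calibration is good to about 2 mm. A picture is of the moment at which its call begins.
- arm.sign_off(): hands the job in; it is judged then, once.
The state is a dict: "time_s": time; "joint_positions": joint angles; "dq": joint speeds; "effort": joint torques, N m; "ee_pos": TCP position; "tcp_rot": TCP orientation; "ft_force": force on the tool from outside, world axes, zero at the start; "moment": the same for the moment, N m; "grip_width": finger opening in m; "finger_force": force on a finger pad.
Only numpy, scipy, OpenCV 4.12 (cv2) and the standard library are available. Lean on these libraries where they do the work, as an engineer would, in place of code of your own. Each camera call takes 0.05 s, during which the arm holds its last target. There are 200 camera calls.

## Task

Set up a leak check using only the fingertips: gently push the stopper of the tallest glass cylinder down until it is fully home, then the stopper of the shortest one, and then tap the long bar key on the timer and let it go. Leave the middle-sized cylinder's stopper raised and the round key unpressed. Do not pick up, tip or shift anything, and back well off at the end.

Things in the scene. Friction and masses are not known exactly. Their poses are not given: they have to be found in the camera images.
- cyl_tall: The tallest of three loose, upright glass test cylinders (about 800 g): tube 52 mm across, white round foot 84 mm across and 14 mm thick, white rim collar 58 mm across whose top is 200 mm above the bench. Origin: centre of its underside, z up. A black rubber stopper sits in its mouth.
- tall_stopper_top (a point): Centre of the flat top of the stopper in the tallest cylinder; the stopper's round head is 36 mm across and 14 mm thick. The top is 224 mm above the bench at joint value 0 and 214 mm when the stopper is fully home. The soft rubber top gives under the finger, 1 mm per 3 N and at most 5 mm, and springs back. This point moves with it.
- tall_stopper (a joint): How far the tallest cylinder's stopper has been pushed in, m: 0 = head 10 mm proud of the rim, 0.010 = fully home, head resting on the rim (a hard stop). Starts at 0 to 0.003. Straight down; it slides with about 3 N of friction and stays where it is left.
- cyl_middle: The middle-sized of three loose, upright glass test cylinders (about 700 g): tube 52 mm across, white round foot 84 mm across and 14 mm thick, white rim collar 58 mm across whose top is 150 mm above the bench. Origin: centre of its underside, z up. A black rubber stopper sits in its mouth.
- middle_stopper_top (a point): Centre of the flat top of the stopper in the middle-sized cylinder; the stopper's round head is 36 mm across and 14 mm thick. The top is 174 mm above the bench at joint value 0 and 164 mm when the stopper is fully home. The soft rubber top gives under the finger, 1 mm per 3 N and at most 5 mm, and springs back. This point moves with it.
- middle_stopper (a joint): How far the middle-sized cylinder's stopper has been pushed in, m: 0 = head 10 mm proud of the rim, 0.010 = fully home, head resting on the rim (a hard stop). Starts at 0 to 0.003. Straight down; it slides with about 3 N of friction and stays where it is left.
- cyl_short: The shortest of three loose, upright glass test cylinders (about 600 g): tube 52 mm across, white round foot 84 mm across and 14 mm thick, white rim collar 58 mm across whose top is 100 mm above the bench. Origin: centre of its underside, z up. A black rubber stopper sits in its mouth.
- short_stopper_top (a point): Centre of the flat top of the stopper in the shortest cylinder; the stopper's round head is 36 mm across and 14 mm thick. The top is 124 mm above the bench at joint value 0 and 114 mm when the stopper is fully home. The soft rubber top gives under the finger, 1 mm per 3 N and at most 5 mm, and springs back. This point moves with it.
- short_stopper (a joint): How far the shortest cylinder's stopper has been pushed in, m: 0 = head 10 mm proud of the rim, 0.010 = fully home, head resting on the rim (a hard stop). Starts at 0 to 0.003. Straight down; it slides with about 3 N of friction and stays where it is left.
- timer: White bench timer, 100 mm (its x) by 170 mm (its y), top face 55 mm above the bench, fixed to the bench. Origin: centre of its underside, z up. On top: a dark display in the middle, a long bar key on its +y side and a small round key on its -y side, both plain grey.
- bar_key_top (a point): Centre of the top of the timer's long bar key (the start key), 50 mm along the timer's x by 18 mm; its top is 64 mm above the bench when not pressed. This point moves with the key.
- bar_key (a joint): How far the bar key is pressed, m: 0 = up, 0.006 = right down. Sprung: about 1.2 N to start, 4.8 N right down; it springs back when let go. It counts as pressed beyond 0.0035.
- round_key_top (a point): Centre of the top of the timer's small round key (20 mm across, 90 mm from the bar key), 64 mm above the bench when up.
- round_key (a joint): How far the round key is pressed, m: 0 = up, 0.006 = right down; sprung like the bar key. Not to be pressed.
- spare_stopper: loose spare rubber stopper, black, 34 mm across, 30 mm tall, standing upright. Origin: centre of its underside. Not part of the job.
- brass_fitting: loose brass hose fitting, 26 mm across, 32 mm tall, standing upright. Origin: centre of its underside. Not part of the job.
- beaker: loose empty glass beaker, 70 mm across, 85 mm tall. Origin: centre of its underside. Not part of the job.
- wrench: loose steel wrench, 150 mm long, lying flat along its own x axis; origin under its middle. Not part of the job.
- amber_bottle: loose amber jar with black cap, 60 mm across, 120 mm tall. Origin: centre of its underside. Not part of the job.
- dish: loose white shallow dish, 90 mm across, 18 mm tall. Origin: centre of its underside. Not part of the job.
- can: loose aluminium can, 60 mm across, 90 mm tall. Origin: centre of its underside. Not part of the job.
Not all that is in view belongs to the job. What is shaped like the cyl_short but green is not meant.

How it is judged:
On the way, in this order (a step that is already met when the one before it is completed fails the run):
1. the tallest cylinder's stopper is home (value of joint tall_stopper above 0.0085 m), for 0.1 s.
2. the shortest cylinder's stopper is home (value of joint short_stopper above 0.0085 m), for 0.1 s.
3. the bar key is pressed (value of joint bar_key above 0.0035 m), for 0.02 s.
At the end, for the whole second after the job is handed in: Tallest and shortest stoppers home (at least 8.5 of 10 mm in), the middle one under 5 mm in, both keys up (within 1 mm), cylinders at rest and upright on the bench (tilt under 0.05 rad, z under 4 mm), every cylinder and bystander within 20 mm of its start (value of joint each of tall_stopper, short_stopper above 0.0085 m and value of joint middle_stopper below 0.005 m and value of joint each of bar_key, round_key below 0.001 m and angle between each of cyl_tall, cyl_middle, cyl_short's own z axis and vertical below 0.05 rad and height (world z) of each of cyl_tall, cyl_middle, cyl_short below 0.004 m and linear speed of each of cyl_tall, cyl_middle, cyl_short below 0.02 m/s and distance of each of cyl_tall, cyl_middle, cyl_short, spare_stopper, brass_fitting, beaker, wrench, amber_bottle, dish, can from where it was at the start of the episode below 0.02 m); the robot touches nothing.
It fails at once if out of order: the shortest cylinder's stopper pushed beyond 6 mm before the tallest one's is home, or the bar key beyond 2 mm before both are ((value of joint short_stopper above 0.006 m and value of joint tall_stopper below 0.0085 m) or (value of joint bar_key above 0.002 m and value of joint any of tall_stopper, short_stopper below 0.0085 m)).
It fails at once if the middle-sized cylinder's stopper is pushed in beyond 5 mm, or the round key beyond 2 mm (value of joint middle_stopper above 0.005 m or value of joint round_key above 0.002 m).
It fails at once if a cylinder is lifted (over 8 mm), tipped (over 0.15 rad) or shifted (over 20 mm) (height (world z) of any of cyl_tall, cyl_middle, cyl_short above 0.008 m or angle between any of cyl_tall, cyl_middle, cyl_short's own z axis and vertical above 0.15 rad or distance of any of cyl_tall, cyl_middle, cyl_short from where it was at the start of the episode above 0.02 m).
It fails at once if a cylinder or the timer is pressed hard (over 40 N) (contact force between any of cyl_tall, cyl_middle, cyl_short, timer and the fingers above 40 N or contact force between any of cyl_tall, cyl_middle, cyl_short, timer and the arm above 40 N).
It fails at once if a bystander is moved more than 20 mm (distance of any of spare_stopper, brass_fitting, beaker, wrench, amber_bottle, dish, can from where it was at the start of the episode above 0.02 m).
It also fails if it takes over 64 s, if anything falls off the work surface, if the arm or the gripper's body presses on something with over 40 N, if the wrist force passes 120 N, or if a joint passes its speed limit or range.

## Working session

There is one attempt and no reset: what is moved stays moved. The work goes in short steps, Python scripts to look and compute and a tool call to move; the robot and the scene stay as the last step left them, time stands still between calls to the robot, and variables do not carry over. Pictures are saved under pics/ and viewed, at most 10 in all, crops included, and the job is handed in when it is done.

Besides the shell and the picture viewer there is one more tool, called by a JSON object that holds its "api" and its "payload". servo_tool: Moves the arm, as the interface text tells. Its arguments: {"type":"object","properties":{"plan":{"type":"array","items":{"type":"array"}},"newtons":{"type":"number"}},"required":["plan"]}

```bash
mkdir -p pics; cat > h.py <<'E'
import numpy as np,cv2
from plant import telemetry,eyes,arm
def cap(n,f=None):
    c=eyes.capture(n)
    if f: cv2.imwrite('pics/'+f,c['image'][:,:,::-1])
    np.savez('/tmp/'+n+'.npz',**c); return c
def cloud(c):
    K=c['camera_matrix'];z=c['z_map'];v,u=np.mgrid[:z.shape[0],:z.shape[1]]
    P=np.stack([(u-K[0,2])/K[0,0]*z,(v-K[1,2])/K[1,1]*z,z],-1)
    W=(P-c['t'])@c['R']; W[z==0]=np.nan; return W
E
python3 - <<'E'
from h import *
for n in('top','side'):
    c=cap(n,n+'0.png');print(n,-c['R'].T@c['t'])
print(telemetry.sense())
E
```

```text
top [ 0.4402066  -0.13026601  1.24936197]
side [0.45694961 0.78055537 1.02411043]
{'time_s': 0.1, 'joint_positions': array([ 1.20573553e+00,  5.27836841e-02,  1.40160780e+00, -4.07175314e-05,
        1.68858510e+00, -7.02941218e-02]), 'dq': array([-0.00129059, -0.00069148, -0.00181647, -0.00064658, -0.0005366 ,
        0.00160959]), 'effort': array([ 1.41450826e-03, -3.82581747e+01, -3.60986423e+01, -6.88134537e-05,
        4.73164764e-03,  3.76564844e-05]), 'ee_pos': array([0.15241419, 0.50211768, 0.23055923]), 'tcp_rot': array([ 1.46852663e-01,  9.89158135e-01, -6.80003351e-04, -1.29696481e-04]), 'ft_force': array([-0.07199253, -1.32872195, -0.66158573]), 'moment': array([-0.00223352,  0.0143535 ,  0.02705751]), 'finger_force': 0.0, 'grip_width': 0.08554442881418256}
```

View pics/top0.png

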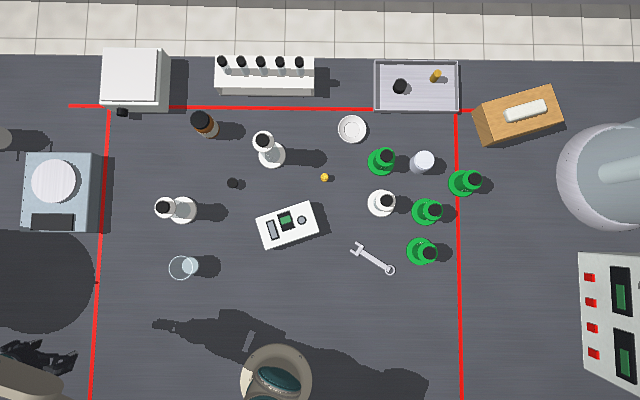

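View pics/side0.png

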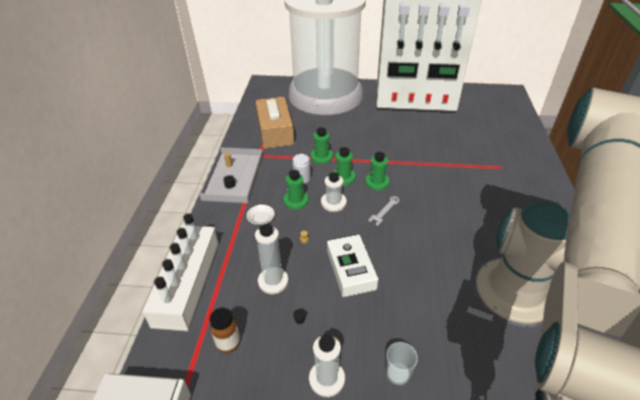

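```bash
python3 - <<'E'
from h import *
for n in('top','side'):
    c=np.load('/tmp/'+n+'.npz');W=cloud(c);im=c['image'].astype(int)
    g=im.max(-1)<75
    for lo,hi in((.205,.23),(.16,.18),(.107,.13),(.055,.07)):
        m=((W[...,2]>lo)&(W[...,2]<hi)&(W[...,0]>.25)).astype(np.uint8)
        k,l,s,ce=cv2.connectedComponentsWithStats(m)
        for i in range(1,k):
            if s[i,4]>40:
                p=W[l==i];print(n,lo,hi,s[i],'min',p.min(0).round(3),'max',p.max(0).round(3),'med',np.median(p,0).round(3),'col',im[l==i].mean(0).round())
E
```

```text
top 0.205 0.23 [609 118  31  96 622] min [ 0.499 -0.964  0.205] max [ 0.749 -0.883  0.23 ] med [ 0.605 -0.898  0.218] col [150. 159. 163.]
top 0.205 0.23 [254 133  16  14 158] min [0.661 0.01  0.205] max [0.695 0.05  0.227] med [0.679 0.027 0.222] col [58. 58. 59.]
top 0.205 0.23 [618 255  13  58 467] min [ 0.25  -0.908  0.205] max [ 0.392 -0.886  0.23 ] med [ 0.318 -0.893  0.219] col [66. 83. 73.]
top 0.16 0.18 [597 121  43  99 495] min [ 0.485 -0.986  0.16 ] max [ 0.756 -0.883  0.18 ] med [ 0.599 -0.901  0.17 ] col [149. 158. 163.]
top 0.16 0.18 [156 200  14  14 156] min [0.486 0.28  0.16 ] max [0.521 0.312 0.177] med [0.504 0.296 0.173] col [57. 57. 58.]
top 0.16 0.18 [609 254   6  55 178] min [ 0.251 -0.906  0.16 ] max [ 0.391 -0.89   0.18 ] med [ 0.337 -0.894  0.175] col [92. 95. 95.]
top 0.107 0.13 [505  99  42  23 542] min [ 0.767 -0.777  0.107] max [ 0.832 -0.659  0.122] med [ 0.799 -0.717  0.116] col [227. 226. 218.]
top 0.107 0.13 [190 110  20  19 285] min [0.732 0.198 0.108] max [0.785 0.251 0.127] med [0.758 0.223 0.121] col [46. 48. 51.]
top 0.107 0.13 [585 129  53  94 4
[... 7572 characters left out ...]
 med [0.915 0.199 0.062] col [218. 212. 200.]
side 0.055 0.07 [212 329  26  14  85] min [0.727 0.218 0.055] max [0.781 0.257 0.07 ] med [0.743 0.25  0.064] col [173. 162. 145.]
side 0.055 0.07 [388 347  27  18 111] min [0.303 0.239 0.055] max [0.362 0.274 0.07 ] med [0.325 0.246 0.063] col [133. 139. 138.]
side 0.055 0.07 [387 363  26  13  71] min [0.309 0.282 0.055] max [0.365 0.305 0.07 ] med [0.34  0.3   0.062] col [174. 183. 180.]
side 0.055 0.07 [315 367  23  13  73] min [0.477 0.304 0.055] max [0.527 0.326 0.07 ] med [0.5   0.321 0.062] col [171. 175. 169.]
side 0.055 0.07 [178 382   8  18  45] min [0.809 0.362 0.055] max [0.811 0.402 0.07 ] med [0.81  0.38  0.064] col [119. 117. 111.]
```

The top view shows three white-footed cylinders: tall, stopper (261,140); middle, (163,207); and short white, (387,200). The green ones around the short one are decoys. The timer is at (287,224), with the bar key at (271,229) and the round key at (302,220). The side view agrees.

```bash
cat > m.py <<'E'
from h import *
def tops(n):
    c=np.load('/tmp/'+n+'.npz');W=cloud(c)
    for nm,xy,zl in(('tall',(.677,.03),.205),('mid',(.503,.299),.155),('short',(.532,-.31),.105)):
        m=(np.hypot(W[...,0]-xy[0],W[...,1]-xy[1])<.025)&(W[...,2]>zl)
        zt=np.median(W[m][:,2]);m&=abs(W[...,2]-zt)<.003
        (x,y),r=cv2.minEnclosingCircle((W[m][:,:2]).astype(np.float32));print(n,nm,x.__round__(4),y.__round__(4),'r',round(r,4),'z',round(float(zt),4))
    b=(W[...,0]>.38)&(W[...,0]<.54)&(W[...,1]>-.13)&(W[...,1]<.08)
    m=b&(W[...,2]>.05);r=cv2.minAreaRect(W[m][:,:2].astype(np.float32));print('timer',r,np.median(W[m][:,2]))
    m=(b&(W[...,2]>np.median(W[m][:,2])+.004)).astype(np.uint8);k,l,s,_=cv2.connectedComponentsWithStats(m)
    for i in range(1,k):
        if s[i,4]>15:
            p=W[l==i];print('key',s[i],cv2.minAreaRect(p[:,:2].astype(np.float32)),np.median(p[:,2]))
if __name__=='__main__':
    tops('top');tops('side')
    s=telemetry.sense();from scipy.spatial.transform import Rotation as Ro
    print(Ro.from_quat(s['tcp_rot']).as_matrix().T@(np.array([.677,.03,.30])-s['ee_pos']))
E
python3 m.py
```

```text
top tall 0.6789 0.0272 r 0.0181 z 0.2215
top mid 0.5037 0.2967 r 0.018 z 0.1726
top short 0.5325 -0.3121 r 0.0178 z 0.1215
timer ((0.4616585075855255, -0.02833658456802368), (0.09967831522226334, 0.16983196139335632), 19.52252960205078) 0.05642111726997145
key [297 217   9   6  38] ((0.4763697385787964, -0.07008849084377289), (0.014815655536949635, 0.02351382188498974), 0.9329358339309692) 0.06430696420558384
key [267 221  12  18 103] ((0.4471355974674225, 0.012944633141160011), (0.0493612214922905, 0.020058218389749527), 21.583980560302734) 0.0649396452054077
side tall 0.678 0.0291 r 0.0192 z 0.2199
side mid 0.5018 0.2995 r 0.0182 z 0.1713
side short 0.5319 -0.3104 r 0.0186 z 0.1198
timer ((0.4589299261569977, -0.02494513988494873), (0.10080062597990036, 0.1731829196214676), 19.430463790893555) 0.0552868161785533
key [344 243   7   7  34] ((0.47422605752944946, -0.06923442333936691), (0.017992647364735603, 0.020695654675364494), 21.932266235351562) 0.06328449295637245
key [346 265  20  10 112] ((0.44549188017845154, 0.01628103479743004), (0.05280579626560211, 0.023443005979061127), 19.094661712646484) 0.06349658938897862
[-0.63911591 -0.2994471  -0.06906294]
```

{"api": "servo_tool", "payload": {"plan": [[[0,0,-0.04],[0,0,0],0],[[-0.01,-0.005,-0.07],[0,0,0],0],[[-0.046,-0.022,-0.07],[0,0,0],0],[[-0.082,-0.039,-0.07],[0,0,0],0],[[-0.118,-0.056,-0.07],[0,0,0],0]]}}

```text
time_s: 0.6
ee_pos: [0.2498, 0.4134, 0.3011]
tcp_rot: [0.146, 0.989, -0.0, -0.0]
ft_force: [0.7, 2.0, 0.3]
grip_width: 0.0125
finger_force: 0.0
```

{"api": "servo_tool", "payload": {"plan": [[[-0.036,-0.017,0],[0,0,0],0],[[-0.072,-0.034,0],[0,0,0],0],[[-0.108,-0.051,0],[0,0,0],0],[[-0.144,-0.068,0],[0,0,0],0],[[-0.18,-0.085,0],[0,0,0],0]]}}

```text
time_s: 1.1
ee_pos: [0.3976, 0.2795, 0.301]
tcp_rot: [0.147, 0.989, -0.0, -0.0]
ft_force: [0.7, 1.3, -0.2]
grip_width: -0.0
finger_force: 0.0
```

{"api": "servo_tool", "payload": {"plan": [[[-0.036,-0.017,0],[0,0,0],0],[[-0.072,-0.034,0],[0,0,0],0],[[-0.108,-0.051,0],[0,0,0],0],[[-0.144,-0.068,0],[0,0,0],0],[[-0.18,-0.085,0],[0,0,0],0]]}}

```text
time_s: 1.6
ee_pos: [0.5452, 0.1459, 0.3008]
tcp_rot: [0.147, 0.989, -0.0, -0.0]
ft_force: [0.5, 0.6, 0.0]
grip_width: -0.0
finger_force: 0.0
```

{"api": "servo_tool", "payload": {"plan": [[[-0.036,-0.017,0],[0,0,0],0],[[-0.072,-0.034,0],[0,0,0],0],[[-0.108,-0.051,0],[0,0,0],0],[[-0.14,-0.066,0],[0,0,0],0],[[-0.14,-0.066,0],[0,0,0],0]]}}

```text
time_s: 2.1
ee_pos: [0.6608, 0.0399, 0.2977]
tcp_rot: [0.149, 0.989, -0.001, -0.002]
ft_force: [0.3, 0.1, -0.7]
grip_width: -0.0
finger_force: 0.0
```

```bash
cat > go.py <<'E'
import sys;from h import *
from scipy.spatial.transform import Rotation as Ro
s=telemetry.sense();M=Ro.from_quat(s['tcp_rot']).as_matrix()
print(s['time_s'],s['ee_pos'].round(4),M[:,2].round(3),'shift',(M.T@(np.array(eval(sys.argv[1]))-s['ee_pos'])).round(4),'F',s['ft_force'].round(2),s['grip_width'])
E
python3 go.py "[.678,.028,.24]"
```

```text
2.1 [0.6608 0.0399 0.2977] [-0.004 -0.001 -1.   ] shift [-0.0202 -0.0062  0.0576] F [ 0.33  0.14 -0.73] -7.421967993918525e-07
```

{"api": "servo_tool", "payload": {"plan": [[[-0.008,-0.002,0.02],[0,0,0],0],[[-0.02,-0.006,0.04],[0,0,0],0],[[-0.02,-0.006,0.055],[0,0,0],0],[[-0.02,-0.006,0.055],[0,0,0],0]]}}

```text
time_s: 2.5
ee_pos: [0.6753, 0.0322, 0.2428]
tcp_rot: [0.147, 0.989, -0.0, -0.003]
ft_force: [0.1, 0.2, -0.7]
grip_width: 0.0004
finger_force: 0.0
```

```bash
python3 go.py "[.678,.028,.24]"; python3 - <<'E'
from h import *
c=cap('side');im=c['image'][170:310,200:340,::-1]
a=cv2.resize(im,None,fx=4,fy=4,interpolation=3);cv2.imwrite('pics/s1.png',a)
E
```

```text
2.5 [0.6753 0.0322 0.2428] [-0.006  0.    -1.   ] shift [-0.0038 -0.0033  0.0027] F [ 0.11  0.24 -0.68] 0.00040628355425318253
```

View pics/s1.png

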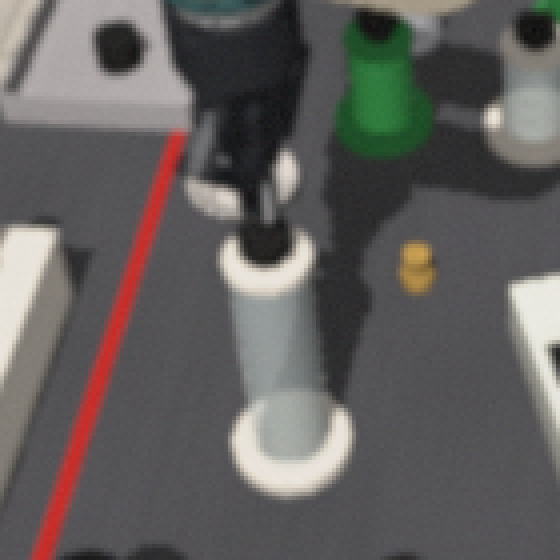

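The crop shows the shut fingertips at about (268,205), straight above the tall stopper at (265,243). Pushing now.

{"api": "servo_tool", "payload": {"plan": [[[-0.004,-0.003,0.006],[0,0,0],0],[[-0.004,-0.003,0.014],[0,0,0],0],[[-0.004,-0.003,0.018],[0,0,0],0],[[-0.004,-0.003,0.021],[0,0,0],0],[[-0.004,-0.003,0.023],[0,0,0],0]]}}

```text
time_s: 3.05
ee_pos: [0.6793, 0.0279, 0.2231]
tcp_rot: [0.147, 0.989, 0.0, -0.0]
ft_force: [0.3, 0.0, 0.4]
grip_width: -0.0002
finger_force: 0.0
```

{"api": "servo_tool", "payload": {"plan": [[[0,0,0.002],[0,0,0],0],[[0,0,0.004],[0,0,0],0],[[0,0,0.006],[0,0,0],0],[[0,0,0.006],[0,0,0],0]]}}

```text
time_s: 3.45
ee_pos: [0.6794, 0.0279, 0.2175]
tcp_rot: [0.147, 0.989, 0.0, 0.0]
ft_force: [-0.2, 0.2, 2.1]
grip_width: -0.0
finger_force: 1.2
```

{"api": "servo_tool", "payload": {"plan": [[[0,0,0.002],[0,0,0],0],[[0,0,0.003],[0,0,0],0],[[0,0,0.004],[0,0,0],0],[[0,0,0.005],[0,0,0],0],[[0,0,0.005],[0,0,0],0]]}}

```text
time_s: 3.95
ee_pos: [0.6795, 0.0279, 0.2126]
tcp_rot: [0.147, 0.989, 0.0, 0.0]
ft_force: [-1.0, 0.4, 4.5]
grip_width: 0.0002
finger_force: 2.1
```

{"api": "servo_tool", "payload": {"plan": [[[0,0,0.001],[0,0,0],0],[[0,0,0.0015],[0,0,0],0],[[0,0,0.0015],[0,0,0],0]]}}

```text
time_s: 4.25
ee_pos: [0.6795, 0.0279, 0.2118]
tcp_rot: [0.147, 0.989, 0.0, 0.001]
ft_force: [-0.9, -0.0, 6.7]
grip_width: -0.0
finger_force: 3.3
```

{"api": "servo_tool", "payload": {"plan": [[[0,0,0.001],[0,0,0],0],[[0,0,0.0015],[0,0,0],0],[[0,0,0.0015],[0,0,0],0]]}}

```text
time_s: 4.55
ee_pos: [0.6796, 0.0279, 0.211]
tcp_rot: [0.147, 0.989, 0.0, 0.001]
ft_force: [-2.7, 1.1, 8.9]
grip_width: 0.0001
finger_force: 4.4
```

{"api": "servo_tool", "payload": {"plan": [[[0,0,-0.01],[0,0,0],0],[[0,0,-0.03],[0,0,0],0],[[0,0,-0.06],[0,0,0],0],[[0,0,-0.06],[0,0,0],0]]}}

```text
time_s: 4.95
ee_pos: [0.6804, 0.0277, 0.2742]
tcp_rot: [0.147, 0.989, 0.0, 0.004]
ft_force: [-0.8, 1.0, 1.4]
grip_width: 0.0002
finger_force: 0.0
```

```bash
python3 go.py "[.532,-.311,.27]"
```

```text
4.95 [0.6804 0.0277 0.2742] [ 0.007 -0.    -1.   ] shift [ 0.0435 -0.3672  0.0031] F [-0.81  0.97  1.4 ] 0.00017522179139615118
```

{"api": "servo_tool", "payload": {"plan": [[[0.005,-0.04,0],[0,0,0],0],[[0.01,-0.08,0],[0,0,0],0],[[0.015,-0.12,0],[0,0,0],0],[[0.02,-0.16,0],[0,0,0],0],[[0.024,-0.2,0],[0,0,0],0]]}}

```text
time_s: 5.45
ee_pos: [0.5972, -0.1579, 0.2682]
tcp_rot: [0.147, 0.989, 0.0, -0.001]
ft_force: [0.1, -1.0, 0.2]
grip_width: 0.0001
finger_force: 0.0
```

{"api": "servo_tool", "payload": {"plan": [[[0.005,-0.04,0],[0,0,0],0],[[0.01,-0.08,0],[0,0,0],0],[[0.015,-0.12,0],[0,0,0],0],[[0.02,-0.167,0],[0,0,0],0],[[0.02,-0.167,0],[0,0,0],0]]}}

```text
time_s: 5.95
ee_pos: [0.5279, -0.3153, 0.2678]
tcp_rot: [0.15, 0.989, -0.0, -0.001]
ft_force: [0.7, 0.3, -0.5]
grip_width: -0.0002
finger_force: 0.0
```

```bash
python3 go.py "[.532,-.311,.16]"; python3 -c "
from h import *
import m
c=cap('top');cap('side')
m.tops('side')"|grep -v key
```

```text
5.95 [ 0.5279 -0.3153  0.2678] [-0.002 -0.    -1.   ] shift [-0.0029  0.0054  0.1078] F [ 0.74  0.35 -0.45] -0.0001589100227081674
side tall 0.6772 0.0282 r 0.0186 z 0.2136
side mid 0.5017 0.2996 r 0.0186 z 0.1713
side short 0.5214 -0.3048 r 0.0156 z 0.3418
timer ((0.4594154357910156, -0.026814237236976624), (0.09985391795635223, 0.17451629042625427), 19.71013069152832) 0.05523712920523773
```

Tall stopper is home: its top reads 0.2136 m, and the cylinder has not moved. Next, the short one.

{"api": "servo_tool", "payload": {"plan": [[[0,0,0.03],[0,0,0],0],[[0,0,0.07],[0,0,0],0],[[0,0,0.108],[0,0,0],0],[[0,0,0.125],[0,0,0],0],[[0,0,0.125],[0,0,0],0]]}}

```text
time_s: 6.55
ee_pos: [0.5298, -0.3081, 0.1401]
tcp_rot: [0.146, 0.989, 0.002, -0.003]
ft_force: [0.5, -0.2, -0.2]
grip_width: -0.0
finger_force: 0.0
```

```bash
python3 go.py "[.532,-.311,.113]"; python3 - <<'E'
from h import *
c=cap('side');im=c['image'][130:230,270:390,::-1]
cv2.imwrite('pics/s2.png',cv2.resize(im,None,fx=5,fy=5,interpolation=3))
E
```

```text
6.55 [ 0.5298 -0.3081  0.1401] [-0.006  0.004 -1.   ] shift [-0.0031 -0.0022  0.0271] F [ 0.51 -0.17 -0.23] -3.9595932445595796e-05
```

View pics/s2.png

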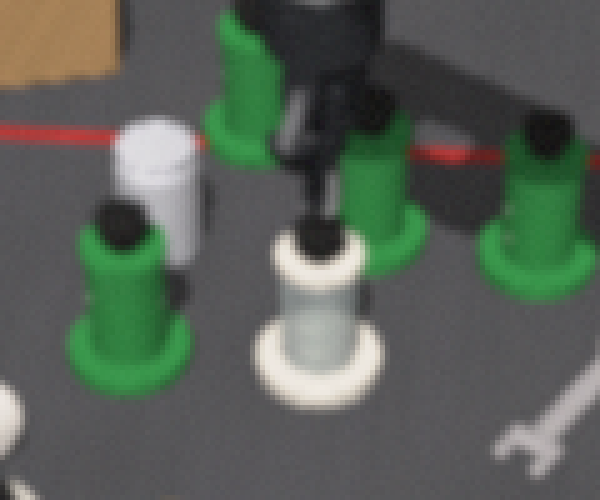

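The fingertips at (315,190) stand over the white cylinder's stopper at (320,235), clear of the green ones.

{"api": "servo_tool", "payload": {"plan": [[[-0.001,-0.001,0.006],[0,0,0],0],[[-0.002,-0.001,0.012],[0,0,0],0],[[-0.002,-0.001,0.016],[0,0,0],0],[[-0.002,-0.001,0.018],[0,0,0],0],[[-0.002,-0.001,0.02],[0,0,0],0]]}}

```text
time_s: 7.1
ee_pos: [0.5323, -0.3122, 0.1243]
tcp_rot: [0.147, 0.989, -0.0, 0.0]
ft_force: [0.4, -0.4, 0.5]
grip_width: -0.0003
finger_force: 0.0
```

{"api": "servo_tool", "payload": {"plan": [[[0,0,0.002],[0,0,0],0],[[0,0,0.004],[0,0,0],0],[[0,0,0.006],[0,0,0],0],[[0,0,0.006],[0,0,0],0]]}}

```text
time_s: 7.5
ee_pos: [0.5323, -0.3122, 0.1185]
tcp_rot: [0.147, 0.989, -0.0, 0.0]
ft_force: [0.2, 0.3, 2.0]
grip_width: 0.0001
finger_force: 1.1
```

{"api": "servo_tool", "payload": {"plan": [[[0,0,0.002],[0,0,0],0],[[0,0,0.004],[0,0,0],0],[[0,0,0.005],[0,0,0],0],[[0,0,0.006],[0,0,0],0],[[0,0,0.006],[0,0,0],0]]}}

```text
time_s: 8.0
ee_pos: [0.5324, -0.3122, 0.1125]
tcp_rot: [0.147, 0.989, -0.0, 0.0]
ft_force: [-0.2, -0.4, 3.2]
grip_width: -0.0
finger_force: 2.2
```

{"api": "servo_tool", "payload": {"plan": [[[0,0,0.001],[0,0,0],0],[[0,0,0.002],[0,0,0],0],[[0,0,0.002],[0,0,0],0],[[0,0,0.002],[0,0,0],0]]}}

```text
time_s: 8.4
ee_pos: [0.5324, -0.3122, 0.1113]
tcp_rot: [0.147, 0.989, -0.0, 0.0]
ft_force: [-2.8, 0.9, 7.4]
grip_width: 0.0002
finger_force: 3.9
```

Force is rising at the hard stop, so it is home. I'll retreat up.

{"api": "servo_tool", "payload": {"plan": [[[0,0,-0.01],[0,0,0],0],[[0,0,-0.04],[0,0,0],0],[[0,0,-0.08],[0,0,0],0],[[0,0,-0.12],[0,0,0],0],[[0,0,-0.12],[0,0,0],0]]}}

```text
time_s: 8.9
ee_pos: [0.5339, -0.313, 0.2377]
tcp_rot: [0.147, 0.989, -0.002, 0.005]
ft_force: [0.4, -0.5, 0.7]
grip_width: 0.0002
finger_force: 0.0
```

```bash
python3 go.py "[.446,.0145,.23]"
```

```text
8.9 [ 0.5339 -0.313   0.2377] [ 0.009 -0.006 -1.   ] shift [0.1793 0.2879 0.0048] F [ 0.42 -0.48  0.7 ] 0.0001933781767689395
```

{"api": "servo_tool", "payload": {"plan": [[[0.022,0.035,0],[0,0,0],0],[[0.044,0.07,0],[0,0,0],0],[[0.066,0.106,0],[0,0,0],0],[[0.088,0.141,0],[0,0,0],0],[[0.11,0.177,0],[0,0,0],0]]}}

```text
time_s: 9.4
ee_pos: [0.4775, -0.1092, 0.2296]
tcp_rot: [0.147, 0.989, 0.0, -0.0]
ft_force: [-0.2, 0.3, 0.8]
grip_width: -0.0001
finger_force: 0.0
```

{"api": "servo_tool", "payload": {"plan": [[[0.022,0.035,0],[0,0,0],0],[[0.044,0.07,0],[0,0,0],0],[[0.069,0.111,0],[0,0,0],0],[[0.069,0.111,0.03],[0,0,0],0],[[0.069,0.111,0.07],[0,0,0],0]]}}

```text
time_s: 9.9
ee_pos: [0.4454, 0.0169, 0.1612]
tcp_rot: [0.145, 0.989, 0.0, 0.002]
ft_force: [0.5, -0.7, -0.6]
grip_width: -0.0001
finger_force: 0.0
```

{"api": "servo_tool", "payload": {"plan": [[[0,0,0.04],[0,0,0],0],[[0,0,0.065],[0,0,0],0],[[0,0,0.065],[0,0,0],0],[[0,0,0.065],[0,0,0],0]]}}

```text
time_s: 10.3
ee_pos: [0.4447, 0.0155, 0.0958]
tcp_rot: [0.147, 0.989, 0.0, -0.0]
ft_force: [0.5, -0.0, 0.6]
grip_width: 0.0001
finger_force: 0.0
```

```bash
python3 go.py "[.446,.0145,.064]"; python3 - <<'E'
from h import *
import m
c=cap('side');im=c['image'][210:310,300:420,::-1];m.tops('side')
cv2.imwrite('pics/s3.png',cv2.resize(im,None,fx=5,fy=5,interpolation=3))
E
```

```text
10.3 [0.4447 0.0155 0.0958] [-0.  0. -1.] shift [-0.0015 -0.0006  0.0318] F [ 0.54 -0.04  0.56] 0.00010193752716049106
side tall 0.6778 0.0293 r 0.02 z 0.2132
side mid 0.5015 0.2996 r 0.0185 z 0.1713
side short 0.5295 -0.3097 r 0.0188 z 0.1134
timer ((0.44408532977104187, -0.01169729232788086), (0.13486893475055695, 0.20797666907310486), 13.938312530517578) 0.3458930980740371
key [ 339  149   55   63 2470] ((0.4363439083099365, 0.016837943345308304), (0.12629066407680511, 0.11241888254880905), 89.97296142578125) 0.41156276165388245
```

View pics/s3.png

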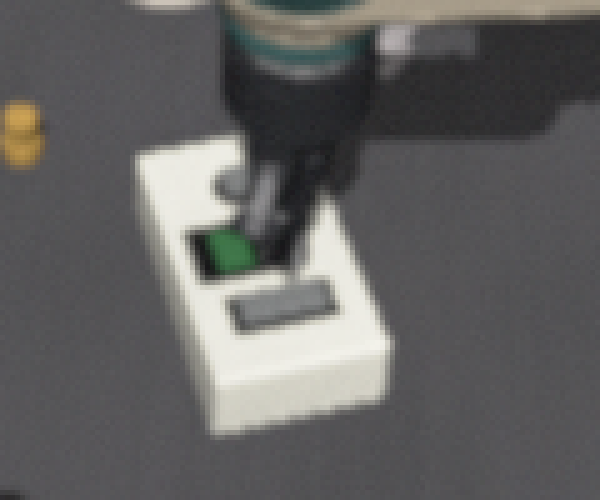

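Both stoppers are home (0.213 and 0.113 m). The fingertips, ending at (297,275), are above the bar key at (285,305). Tapping it.

{"api": "servo_tool", "payload": {"plan": [[[-0.001,0,0.015],[0,0,0],0],[[-0.001,0,0.027],[0,0,0],0],[[-0.001,0,0.031],[0,0,0],0],[[-0.001,0,0.033],[0,0,0],0],[[-0.001,0,0.034],[0,0,0],0]]}}

```text
time_s: 10.85
ee_pos: [0.4458, 0.0152, 0.0619]
tcp_rot: [0.147, 0.989, 0.0, 0.0]
ft_force: [-2.0, -0.6, 2.8]
grip_width: 0.0003
finger_force: 1.2
```

{"api": "servo_tool", "payload": {"plan": [[[0,0,0.001],[0,0,0],0],[[0,0,0.002],[0,0,0],0],[[0,0,0.003],[0,0,0],0],[[0,0,0.003],[0,0,0],0]]}}

```text
time_s: 11.25
ee_pos: [0.4459, 0.0152, 0.0586]
tcp_rot: [0.147, 0.989, 0.0, 0.0]
ft_force: [-1.3, -0.8, 3.9]
grip_width: 0.0002
finger_force: 2.2
```

{"api": "servo_tool", "payload": {"plan": [[[0,0,-0.01],[0,0,0],0],[[0,0,-0.04],[0,0,0],0],[[0,0,-0.08],[0,0,0],0],[[0,0,-0.12],[0,0,0],0],[[0,0,-0.16],[0,0,0],0]]}}

```text
time_s: 11.75
ee_pos: [0.4453, 0.0153, 0.2203]
tcp_rot: [0.147, 0.989, 0.0, 0.0]
ft_force: [0.4, -0.1, -0.1]
grip_width: 0.0001
finger_force: 0.0
```

{"api": "servo_tool", "payload": {"plan": [[[0,0,-0.04],[0,0,0],0],[[0,0,-0.08],[0,0,0],0],[[0,0,-0.11],[0,0,0],0],[[0,0,-0.11],[0,0,0],0],[[0,0,-0.11],[0,0,0],0]]}}

```text
time_s: 12.25
ee_pos: [0.4457, 0.0152, 0.3286]
tcp_rot: [0.147, 0.989, 0.0, 0.0]
ft_force: [0.2, 0.5, -0.5]
grip_width: 0.0001
finger_force: 0.0
```

```bash
python3 go.py "[.446,.0145,.33]"; python3 - <<'E'
from h import *
import m
cap('side');m.tops('side')
E
```

```text
12.25 [0.4457 0.0152 0.3286] [ 0.001  0.    -1.   ] shift [-0.0006 -0.0006 -0.0014] F [ 0.19  0.53 -0.45] 8.525596205158274e-05
side tall 0.6764 0.0298 r 0.019 z 0.2129
side mid 0.502 0.2996 r 0.0186 z 0.1712
side short 0.5311 -0.3108 r 0.0188 z 0.1132
timer ((0.44520169496536255, -0.012625321745872498), (0.13562755286693573, 0.21055716276168823), 13.751771926879883) 0.5464094341366049
key [ 340   51   66   83 3482] ((0.4370916485786438, 0.017386585474014282), (0.12521760165691376, 0.11416991055011749), 89.99858093261719) 0.6325306613280492
```

```bash
python3 -c "
from plant import arm
print(arm.sign_off())"
```

```text
the job is handed in; nothing more can be done
None
```

I pushed the tallest and then the shortest stopper fully home, tapped the bar key and let it go, backed the arm off to about 0.33 m, and handed the job in. The middle stopper was left raised and the round key untouched; the sign-off gave no verdict.

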